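# Hold the laser marker in alignment mode with its spring-return key

### The arm

A 6-joint arm with a two-finger parallel gripper is mounted at the origin on a cart in front of the work surface, level with it; the furniture and walls round the work are solid. World frame = base frame: x ahead of the robot, y to its left, z up, the work surface at z = 0. Lengths are in m, angles in rad, forces in N, time in s.
With the tool pointing down it reaches from about 0.35 to 0.975 m from the base axis. Payload 4.9 kg.
Tool frame: the origin (TCP) lies on the front face of the gripper's body, between the roots of the fingers; the fingertips stand ctrl.finger_overhang ahead of it and the grasp point (between the pads) lies 54 mm ahead of it (ctrl.finger_overhang is the distance from the TCP to the fingertips, in m); z points along the fingers, y is the line along which they close (so a half turn about z gives the same grasp; the last joint's range is limited). The gripper opens to 85 mm and grips with 20 to 120 N. Pads are 22 mm wide; open, the fingers measure 114 mm over their backs; the gripper's body (76 mm by 85 mm) begins 54 mm behind the grasp point. The pads swing forward as they close: fully open they stand 13 mm farther back than shut.
Start: joints at [1.146, 0.053, 1.613, -0, 1.476, -0.119], TCP at [0.188, 0.596, 0.304] pointing down, gripper open.
Joint ranges: [-3.01, 3.01], [-1.01, 2.22], [0.06, 2.58], [-1.02, 4.17], [0.09, 2.62], [-3.14, 3.14]. Speed limits (rad/s): [2.57, 2.57, 3.14, 3.14, 3.14, 3.14].

### API

Orientations are given as a rotation vector (axis times angle).
In Python, from station import ctrl, vision gives the robot as it stands. The module is installed in compiled form; this text tells all that it offers.
- The arm moves only by the tool drive_tool, never from a script. Its argument "rows" is a list of rows, each a list of 2 entries, a list of its own where there are three numbers: the shift along the tool's x, y, z in m, then the turn about the tool's z in rad. A call has 1 to 10 rows; each row shifts and turns the commanded pose from where the row before left it, along the tool's axes as they then stand; what a row does not reach is not made up. A row lasts 1/10 s, in which the tool goes at most 50 mm and 8.59 degrees, less where a joint would pass 70% of its speed; a pose out of reach is approached as far as the arm can. A call with a gripper value outside its range is refused whole. "jaw" is the closure, from 0 (fully open) to 1 (shut), set as the call begins (left out, the last holds). The fingers move at their own pace and stop on an object; "grip_force" is the grip in N (left out, the last holds). Time passes only in rows, so rows that do not move let the fingers close. It gives the time, the measured TCP pose, the force, the opening and the grip force at its end, in the units of the state.
- ctrl.get_obs(): the state, without advancing time (a new reading comes with each control period).
- vision.get_image(name): name is "scene" or "top" or "wrist"; returns a dict with "image" (420x560x3 uint8, blue, green, red), "vertical_fov" (degrees; the focal length in pixels is half the picture's height over the tangent of half this angle, whatever the lens; pixels are square), "cx", "cy" (the principal point, pixels), "R" (3x3) and "t" (3): a world point X has camera coordinates R X + t. Camera axes: x right, y down, z forward; pixel columns grow to the right and rows downward; lengths in m; the calibration is good to about 2 mm. A picture is of the moment at which its call begins. There is no depth.
- ctrl.finish_job(): hands the job in; it is judged then, once.
The state is a dict: "t": time; "q": joint angles; "dq": joint speeds; "effort": joint torques, N m; "tool_pos": TCP position; "tool_rot": TCP orientation; "contact_force": force on the tool from outside, world axes, zero at the start; "wrist_torque": the same for the moment, N m; "opening": finger opening in m; "grip_force": force on a finger pad.
Only numpy, scipy, OpenCV 4.12 (cv2) and the standard library are available. Lean on these libraries where they do the work, as an engineer would, in place of code of your own. Each camera call takes 0.05 s, during which the arm holds its last target. There are 200 camera calls.

### The job

At the grey switch box of the laser marker, turn the black selector clockwise until it clicks over to its second position, which draws the shutter off the keyhole, to allow alignment mode. Then take the red service key from its stand, work it fully home in the keyhole without forcing it (the pins are sticky: go slowly, and wiggle it if it catches) and turn it a quarter turn clockwise to its stop. It springs back by itself, so finish while still gripping the key and holding it turned; leave the blue key and the other things on the bench alone.

Things in the scene. Friction and masses are not known exactly. Their poses are not given: they have to be found in the camera images.
- switch_box: grey switch box, fixed in place, 100 x 184 x 52 mm (x, y, z); origin at the centre of its underside, z up, x away from the robot at yaw 0. On its top the selector at x 0, y +46 mm and the key switch at x 0, y -46 mm (50 mm square black frame, steel cover plate, face 60 mm above the bench), and a small amber lamp between them
- selector_grip (a point): where to grip the black selector: on its upright axis, 79 mm above the bench, 4 mm below the top of its grip bar. The bar is 38 mm long, 13 mm wide and 22 mm high above a flat disc 37 mm in diameter. This point's x lies along the bar towards the end with the white line and turns with it; close the fingers along y
- selector (a joint): selector angle, rad, growing clockwise from above: 0 is the first position (pointer 30 degrees anticlockwise of the box's x), 1.05 the stop at the second. It starts within 0.1 of 0. A sprung detent between them resists with about 0.07 N m and tips over at 0.53; from there it snaps on by itself to 0.9 or more and stays
- shutter (a joint): travel in m of the red shutter seen in the keyhole, linked to the selector: 0 bars the keyhole, above 0.011 it is drawn clear
- keyhole (a point): centre of the keyhole's mouth, on the face of the steel cover plate, 60 mm above the bench; axes as switch_box. Slot 12.6 mm along the box's x, 6.6 mm along its y, through the fixed 4 mm plate; the lock core below has a keyway of 12.3 x 6.3 mm. The key goes straight down, blade width along the slot, either way round
- lock (a joint): angle of the lock core, rad, growing clockwise from above from 0 (keyway in line with the slot) to its stop at 1.5. A spring turns it back: 0.02 N m at 0, 0.08 N m at the stop. The key has 0.1 rad of play in it, so it turns about 1.6 rad to the stop. It turns only when home, and the plate traps it while turned
- key: service key with a red plastic bow, about 50 g, standing blade down in the stand. Origin on its axis at the shoulder, the underside of its steel collar (15 mm in diameter, 5 mm high), which rests on the stand's top, or on the cover plate when home. Bow 30 mm wide (x), 9 mm thick (y), 5 to 39 mm above the origin; z up. Symmetric by a half turn about z
- key_grip (a point): where to grip the red key: middle of the bow's faces, on the axis, 31 mm above the shoulder; axes as key (close the fingers along y)
- key_tip (a point): lower end of the red key's blade, on the axis, 30 mm below the shoulder. Under the collar a round neck, 5 mm in diameter, 6 mm long, then the blade, 11 mm wide (x), 5 mm thick (y), tapering over its last 7 mm. From 13 mm below the plate's face two sticky pins catch it: 5 to 20 N straight down, less if rocked 1 mm to and fro along the slot
- cabinet_key: the same key with a blue bow, for another lock: stands in the other slot of the stand, not to be moved
- key_stand: dark grey block fixed to the bench, 46 x 136 x 38 mm on a 60 x 140 x 6 mm foot, with two upright slots 64 mm apart along its y axis; a key stands in each, the bow's width along the block's y; origin at the centre of its underside
- marker_black: marker pen, 16 x 128 x 14 mm, origin at the centre of its underside; a bystander
- v_block: steel V-block, 28 x 36 x 30 mm, origin at the centre of its underside; a bystander
- piece_a: aluminium work piece, 19 mm in diameter, 30 mm high, origin at the centre of its underside; a bystander
- piece_b: a second such work piece; a bystander
Not all that is in view belongs to the job. What is shaped like the key but pink or yellow is not meant.

How it is judged:
On the way, in this order (a step that is already met when the one before it is completed fails the run):
1. the selector has clicked over to its second position (value of joint selector above 0.85 rad), for 0.2 s.
2. the red key is fully home in the keyhole (distance between key and keyhole below 0.004 m and angle between key's own z axis and vertical below 0.15 rad), for 0.1 s.
3. the key has turned the lock a quarter turn clockwise (value of joint lock above 1.3 rad), for 0.2 s.
At the end, for the whole second after the job is handed in: The selector is in its second position (above 0.85 rad), the red key's shoulder is within 4 mm of the keyhole's mouth with the key upright (within 0.15 rad), the lock core is turned past 1.3 rad and kept there by the fingers, which still grip the key (more than 2 N), at rest (all of step 2 and value of joint selector above 0.85 rad and value of joint lock above 1.3 rad and contact force between the fingers and key above 2 N and linear speed of key below 0.02 m/s); the arm keeps its last pose, push and grip.
It fails at once if the key is forced in the lock (more than 80 N) (contact force between key and switch_box above 80 N).
It fails at once if the blue key is disturbed (15 mm) (distance of cabinet_key from where it was at the start of the episode above 0.015 m).
It fails at once if a bystander is disturbed (30 mm) (distance of any of marker_black, v_block, piece_a, piece_b from where it was at the start of the episode above 0.03 m).
It also fails if it takes over 67 s, if anything falls off the work surface, if the arm or the gripper's body presses on something with over 40 N, if the wrist force passes 120 N, or if a joint passes its speed limit or range.

## Working session

There is one attempt and no reset: what is moved stays moved. The work goes in short steps, Python scripts to look and compute and a tool call to move; the robot and the scene stay as the last step left them, time stands still between calls to the robot, and variables do not carry over. Pictures are saved under pics/ and viewed, at most 13 in all, crops included, and the job is handed in when it is done.

Besides the shell and the picture viewer there is one more tool, called after "Emit:" by a JSON object that holds its "fn" and its "kwargs", one argument or row to a line. drive_tool: Moves the arm, as the interface text tells. Its arguments: {"type":"object","properties":{"rows":{"type":"array","items":{"type":"array"}},"jaw":{"type":"number"},"grip_force":{"type":"number"}},"required":["rows"]}

```bash
mkdir -p pics
cat > h.py <<'E'
import numpy as np, cv2
from station import ctrl, vision
def get(n):
    d=vision.get_image(n); d['f']=210/np.tan(np.radians(d['vertical_fov'])/2); d['R']=np.array(d['R']);d['t']=np.array(d['t']);return d
def ray(d,u,v,z):
    c=-d['R'].T@d['t']; r=d['R'].T@np.array([(u-d['cx'])/d['f'],(v-d['cy'])/d['f'],1]); return c+r*(z-c[2])/r[2]
def proj(d,X):
    p=d['R']@np.array(X)+d['t']; return d['f']*p[0]/p[2]+d['cx'],d['f']*p[1]/p[2]+d['cy']
E
python3 - <<'E'
from h import *
o=ctrl.get_obs(); print({k:np.round(v,3) for k,v in o.items()}, ctrl.finger_overhang)
for n in ['scene','top','wrist']:
    d=get(n); cv2.imwrite(f'pics/{n}0.png',d['image']); print(n,d['f'],d['cx'],d['cy'],np.round(-d['R'].T@d['t'],3),np.round(d['R'],2).tolist())
E
```

```text
{'t': np.float64(0.0), 'q': array([ 1.146,  0.053,  1.614,  0.   ,  1.476, -0.119]), 'dq': array([-0.001, -0.   , -0.   ,  0.001, -0.   , -0.001]), 'effort': array([ 2.0000e-03, -3.9367e+01, -3.7019e+01,  0.0000e+00,  7.0000e-03,
       -0.0000e+00]), 'tool_pos': array([0.188, 0.596, 0.303]), 'tool_rot': array([-4.780e-01, -3.104e+00,  3.000e-03]), 'contact_force': array([0.734, 0.56 , 0.726]), 'wrist_torque': array([ 0.001, -0.018,  0.005]), 'grip_force': np.float64(0.0), 'opening': np.float64(0.085)} 0.0726
scene 413.86165702768943 277.0231505316824 210.45354977594155 [ 0.049 -0.511  0.665] [[0.77, -0.64, -0.01], [-0.37, -0.43, -0.82], [0.52, 0.63, -0.57]]
top 495.1114998571653 283.52189004057135 206.56040767094024 [0.403 0.106 1.48 ] [[-0.02, -1.0, -0.0], [-0.99, 0.02, -0.14], [0.14, 0.0, -0.99]]
wrist 329.0152559720098 280.19357716628303 205.4088663344656 [0.125 0.616 0.373] [[0.3, 0.95, -0.0], [0.92, -0.29, 0.26], [0.25, -0.08, -0.97]]
```

View pics/top0.png

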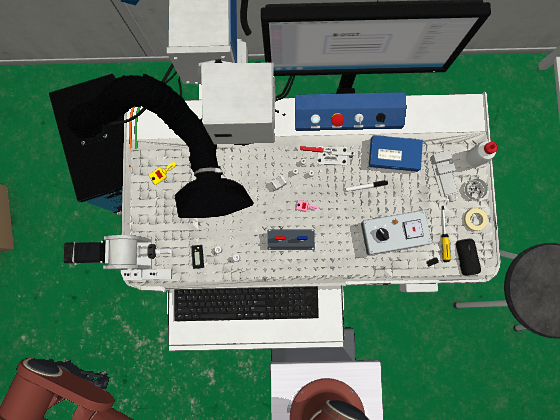

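View pics/scene0.png

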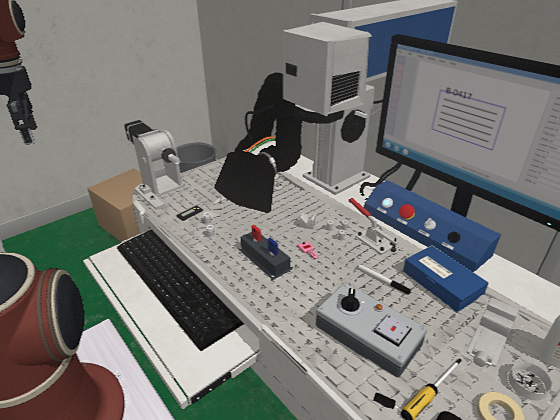

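The top view shows the stand at (290,239), with the red key at (279,239) and the blue at (303,239). The box is near (396,233), with its selector at (381,233) and keyhole at (413,230). The scene view shows the same layout, plus a black fume hood at (255,180) that I must avoid.

Run:
```python
from h import *
T=get('top'); S=get('scene')
a=cv2.resize(T['image'][195:265,255:445],None,fx=4,fy=4,interpolation=cv2.INTER_CUBIC)
b=cv2.resize(S['image'][215:395,230:430],None,fx=3.3,fy=3.3,interpolation=cv2.INTER_CUBIC)[:590]
c=np.zeros((600,800,3),np.uint8); c[:280,:760]=a; cv2.imwrite('pics/ta.png',a); 
def blobs(d,lo,hi,name,mn=8):
    h=cv2.cvtColor(d['image'],cv2.COLOR_BGR2HSV); m=cv2.inRange(h,lo,hi)
    if lo[0]==0: m|=cv2.inRange(h,(173,lo[1],lo[2]),(180,255,255))
    n,_,st,ce=cv2.connectedComponentsWithStats(m)
    for i in range(1,n):
        if st[i,4]>=mn: print(name,st[i].tolist(),np.round(ce[i],1))
for d,n in((T,'top'),(S,'scene')):
    blobs(d,(0,150,110),(6,255,255),n+' red'); blobs(d,(112,130,60),(125,255,255),n+' blue')
for (u,v) in[(279,239),(303,239)]: print(ray(T,u,v,.083))
print(ray(T,381,233,.083),ray(T,413,230,.06))
for z in(0,.1,.2,.3): print('hood',z,[ray(T,*p,z)[:2].round(3) for p in((176,215),(254,210),(200,170))],[ray(S,*p,z)[:2].round(3) for p in((215,190),(268,210),(285,170))])
```

```text
top red [331, 114, 13, 12, 122] [337.2 119.8]
top red [486, 142, 12, 11, 99] [491.3 146.9]
top red [300, 146, 23, 6, 79] [311.1 148.6]
top red [155, 170, 8, 9, 32] [158.6 173.9]
top red [302, 202, 4, 7, 23] [303.5 205.3]
top red [275, 236, 10, 3, 30] [279.5 237. ]
top blue [297, 236, 11, 4, 34] [301.9 237.2]
scene red [350, 198, 21, 18, 76] [360.  206.8]
scene red [399, 204, 15, 14, 158] [406.1 210.7]
scene red [252, 225, 9, 16, 55] [257.1 231.9]
scene red [303, 245, 8, 4, 17] [306.5 246.2]
scene red [391, 327, 4, 4, 10] [392.6 328.2]
scene blue [268, 238, 10, 17, 76] [273.4 245.8]
[0.50215026 0.1232719  0.083     ]
[0.50070469 0.05554028 0.083     ]
[ 0.51295552 -0.16519049  0.083     ] [ 0.5214376 -0.2619136  0.06     ]
hood 0 [array([0.587, 0.433]), array([0.597, 0.198]), array([0.724, 0.361])] [array([0.588, 0.435]), array([0.643, 0.247]), array([0.831, 0.39 ])]
hood 0.1 [array([0.575, 0.411]), array([0.584, 0.192]), array([0.702, 0.344])] [array([0.507, 0.293]), array([0.554, 0.133]), array([0.713, 0.255])]
hood 0.2 [array([0.562, 0.389]), array([0.571, 0.186]), array([0.68 , 0.327])] [array([0.426, 0.151]), array([0.465, 0.019]), array([0.596, 0.119])]
hood 0.3 [array([0.55 , 0.367]), array([0.558, 0.179]), array([0.659, 0.309])] [array([0.345, 0.009]), array([ 0.375, -0.095]), array([ 0.478, -0.016])]
```

View pics/ta.png

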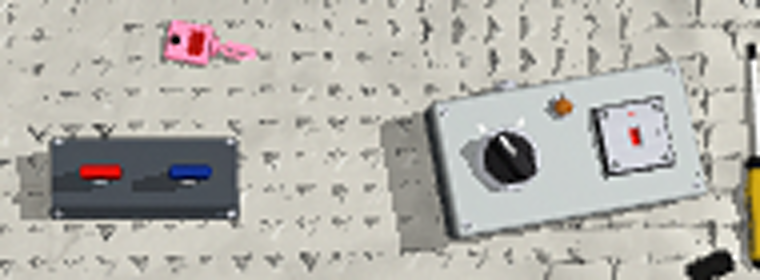

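Emit:
{"fn": "drive_tool", "kwargs": {
  "rows": [
    [[-0.032, -0.024, 0], 0],
    [[-0.032, -0.024, 0], 0],
    [[-0.032, -0.024, 0], 0],
    [[-0.032, -0.024, 0], 0],
    [[-0.032, -0.024, 0], 0],
    [[-0.032, -0.024, 0], 0],
    [[-0.032, -0.024, 0], 0],
    [[-0.032, -0.024, 0], 0],
    [[-0.032, -0.024, 0], 0]
  ],
  "jaw": 0
}}

```text
t: 1.15
tool_pos: [0.3984, 0.3019, 0.304]
tool_rot: [0.478, 3.105, 0.0]
contact_force: [1.0, 0.2, -0.2]
opening: 0.0855
grip_force: 0.0
```

Emit:
{"fn": "drive_tool", "kwargs": {
  "rows": [
    [[-0.018, -0.042, 0], 0],
    [[-0.018, -0.042, 0], 0],
    [[-0.018, -0.042, 0], 0],
    [[-0.018, -0.042, 0], 0],
    [[-0.018, -0.042, 0], 0],
    [[-0.018, -0.042, 0], 0],
    [[-0.018, -0.042, 0], 0],
    [[-0.018, -0.042, 0], 0],
    [[-0.018, -0.042, 0], 0],
    [[-0.018, -0.042, 0], 0]
  ]
}}

```text
t: 2.15
tool_pos: [0.4427, -0.1533, 0.3041]
tool_rot: [0.479, 3.104, -0.0]
contact_force: [0.7, 0.1, 0.1]
opening: 0.0855
grip_force: 0.0
```

Run:
```python
from h import *
d=get('wrist'); cv2.imwrite('pics/w1.png',d['image']); np.savez('w1.npz',**d)
```

```text
(no output)
```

View pics/w1.png

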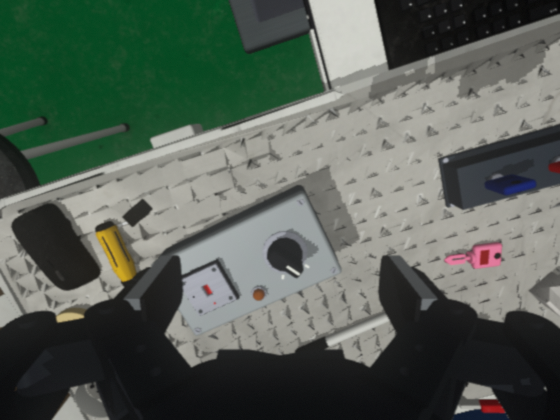

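Emit:
{"fn": "drive_tool", "kwargs": {
  "rows": [
    [[0, 0, 0], 0.12],
    [[0, 0, 0], 0.12],
    [[0, 0, 0], 0.12],
    [[0, 0, 0], 0.12],
    [[0, 0, 0], 0.12],
    [[0, 0, 0], 0.12],
    [[0, 0, 0], 0.12],
    [[0, 0, 0], 0.12],
    [[0, 0, 0], 0.12],
    [[0, 0, 0], 0.12]
  ]
}}

```text
t: 3.2
tool_pos: [0.4429, -0.1513, 0.3038]
tool_rot: [-2.154, -2.287, 0.0]
contact_force: [-0.3, -0.7, 0.1]
opening: 0.0856
grip_force: 0.0
```

Emit:
{"fn": "drive_tool", "kwargs": {
  "rows": [
    [[0, 0, 0], 0.12],
    [[0, 0, 0], 0.12],
    [[0, 0, 0], 0.12],
    [[0, 0, 0], 0.12],
    [[0, 0, 0], 0.12],
    [[0, 0, 0], 0.12],
    [[0, 0, 0], 0.12],
    [[0, 0, 0], 0.1]
  ]
}}

```text
t: 4.0
tool_pos: [0.4429, -0.1513, 0.3038]
tool_rot: [-2.956, -1.064, 0.0]
contact_force: [-0.3, 0.3, -0.0]
opening: 0.085
grip_force: 0.0
```

The wrist view shows the box with the plate at (208,290), lamp at (259,294) and selector at (285,252), its pointer going down-right to about (297,273). The stand and blue key are at the upper right.

```bash
cat >> h.py <<'E'
def red(d,roi,off=(0,150,100)):
    x0,y0,x1,y1=roi; h=cv2.cvtColor(d['image'],cv2.COLOR_BGR2HSV); m=cv2.inRange(h,off,(8,255,255))|cv2.inRange(h,(172,off[1],off[2]),(180,255,255))
    k=np.zeros_like(m);k[y0:y1,x0:x1]=m[y0:y1,x0:x1]; ys,xs=np.nonzero(k); return np.array([xs.mean(),ys.mean()]),len(xs),cv2.minAreaRect(np.c_[xs,ys].astype(np.float32))
def box(d,guess_uv):
    # grey box top: minAreaRect of grey component
    im=d['image'].astype(int)
    return im
E
python3 - <<'E'
from h import *
d=dict(np.load('w1.npz')); 
def go(d,roi,sel,tag):
    c,n,r=red(d,roi); print(tag,'red',c,n,ray(d,*c,.057).round(4))
    g=cv2.cvtColor(d['image'],cv2.COLOR_BGR2GRAY)
    x,y=sel; m=np.zeros_like(g); m[y-30:y+30,x-30:x+30]=(g[y-30:y+30,x-30:x+30]<60)*255
    cs,_=cv2.findContours(m,0,2); k=max(cs,key=cv2.contourArea); (cx,cy),rr=cv2.minEnclosingCircle(k); print(tag,'sel',cx,cy,rr,ray(d,cx,cy,.061).round(4))
go(d,(180,270,230,310),(285,252),'w1')
p=[ray(d,*q,.052)[:2].round(4) for q in((303,187),(340,270),(195,333))]; print(p,np.linalg.norm(p[0]-p[1]),np.linalg.norm(p[1]-p[2]))
w=get('wrist'); np.savez('w2.npz',**w); cv2.imwrite('pics/w2.png',w['image'])
print(proj(w,ray(d,285,252,.07)),proj(w,ray(d,208,290,.06)))
E
```

```text
w1 red [207.34615385 289.61538462] 26 [ 0.5274 -0.2608  0.057 ]
w1 sel 287.0 257.5 20.573139190673828 [ 0.5158 -0.168   0.061 ]
[array([ 0.4518, -0.1312]), array([ 0.5507, -0.1192]), array([ 0.5767, -0.2957])] 0.0996253481800691 0.17840473648420888
(np.float64(338.2444810829767), np.float64(148.70022740814352)) (np.float64(420.86610340513295), np.float64(191.75643956615176))
```

View pics/w2.png

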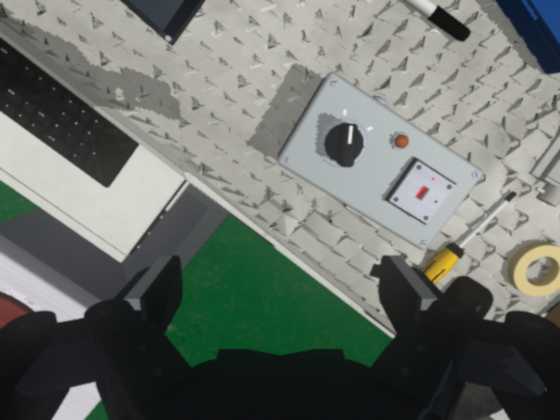

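w2 shows the selector at (345,145), its white line pointing almost straight up in the picture, so the tool's x axis is nearly along the bar. The plate is at (422,192).

Run:
```python
from h import *
d=dict(np.load('w2.npz')); 
c,n,r=red(d,(405,175,440,210)); print('red',c,n,r,ray(d,*c,.057).round(4))
x,y=345,145;h=cv2.cvtColor(d['image'],cv2.COLOR_BGR2HSV);g=h[...,2]
m=np.zeros_like(g); m[y-28:y+28,x-28:x+28]=(g[y-28:y+28,x-28:x+28]<60)*255
cs,_=cv2.findContours(m,0,2); k=max(cs,key=cv2.contourArea); q=cv2.minEnclosingCircle(k); print(q,cv2.boundingRect(k),ray(d,*q[0],.061).round(4))
m=np.zeros_like(g); s=(slice(112,150),slice(338,362)); m[s]=((g[s]>170)&(h[s][...,1]<60))*255
n,_,st,ce=cv2.connectedComponentsWithStats(m)
for i in range(1,n):
    if st[i,4]>5: print(st[i],ce[i],ray(d,*ce[i],.083).round(4))
    if st[i,4]>5: 
        t=st[i]; a=ray(d,ce[i][0],t[1],.083);b=ray(d,ce[i][0],t[1]+t[3],.083); print(a,b)
# box top outline corners
p=[ray(d,*q,.052)[:2] for q in((334,73),(280,160),(482,175),(427,247))]
print(np.round(p,4), np.mean(p,0)); v=p[1]-p[3]; print(np.linalg.norm(v),np.arctan2(-v[0],v[1]))
```

```text
red [420.75757576 191.90909091] 33 ((420.72003173828125, 192.04002380371094), (2.8000001907348633, 10.800000190734863), 36.869895935058594) [ 0.5268 -0.2606  0.057 ]
((345.7049255371094, 144.3114776611328), 21.017744064331055) (325, 124, 37, 42) [ 0.5135 -0.1715  0.061 ]
[338 112  24  21 262] [351.66793893 117.6259542 ] [ 0.5319 -0.1557  0.083 ]
[ 0.53529984 -0.1525663   0.083     ] [ 0.5224971  -0.16444887  0.083     ]
[348 126   5  18  53] [349.94339623 134.32075472] [ 0.5207 -0.1641  0.083 ]
[ 0.52586711 -0.15930488  0.083     ] [ 0.51466543 -0.16967299  0.083     ]
[[ 0.5545 -0.1215]
 [ 0.462  -0.1341]
 [ 0.5778 -0.2971]
 [ 0.4901 -0.3108]] [ 0.52110347 -0.21590443]
0.17891077508465136 0.15760110896003743
```

Emit:
{"fn": "drive_tool", "kwargs": {
  "rows": [
    [[0.022, 0.03, 0], 0],
    [[0.022, 0.03, 0.02], 0],
    [[0, 0, 0.04], 0],
    [[0, 0, 0.04], 0],
    [[0, 0, 0.03], 0],
    [[0, 0, 0.02], 0],
    [[0, 0, 0.012], 0],
    [[0, 0, 0.006], 0],
    [[0, 0, 0], 0]
  ]
}}

```text
t: 4.95
tool_pos: [0.5152, -0.1692, 0.1358]
tool_rot: [-2.953, -1.072, 0.0]
contact_force: [-0.2, 0.0, 0.3]
opening: 0.0855
grip_force: 0.0
```

Emit:
{"fn": "drive_tool", "kwargs": {
  "rows": [
    [[0, 0, 0], 0],
    [[0, 0, 0], 0],
    [[0, 0, 0], 0],
    [[0, 0, 0], 0],
    [[0, 0, 0], 0],
    [[0, 0, 0], 0],
    [[0, 0, 0], 0],
    [[0, 0, 0], 0]
  ],
  "jaw": 1,
  "grip_force": 25
}}

```text
t: 5.75
tool_pos: [0.5152, -0.1692, 0.1363]
tool_rot: [-2.953, -1.071, 0.0]
contact_force: [-3.4, 1.0, 5.7]
opening: 0.0126
grip_force: 28.7
```

Emit:
{"fn": "drive_tool", "kwargs": {
  "rows": [
    [[0, 0, 0], 0.1],
    [[0, 0, 0], 0.1],
    [[0, 0, 0], 0.1],
    [[0, 0, 0], 0.1],
    [[0, 0, 0], 0.1],
    [[0, 0, 0], 0.1],
    [[0, 0, 0], 0.1],
    [[0, 0, 0], 0.1],
    [[0, 0, 0], 0.1],
    [[0, 0, 0], 0.08]
  ]
}}

```text
t: 6.75
tool_pos: [0.5155, -0.1712, 0.1364]
tool_rot: [3.104, -0.449, 0.003]
contact_force: [-0.7, -7.4, 1.4]
opening: 0.0124
grip_force: 24.8
```

Run:
```python
from h import *
o=ctrl.get_obs(); print({k:np.round(v,3) for k,v in o.items()})
```

```text
{'t': np.float64(6.75), 'q': array([-0.456,  0.024,  1.938, -0.005,  1.176,  1.404]), 'dq': array([-0.001,  0.001, -0.001, -0.004, -0.002,  0.78 ]), 'effort': array([  3.903, -32.903, -31.011,   1.733,   0.445,  -0.545]), 'tool_pos': array([ 0.516, -0.171,  0.136]), 'tool_rot': array([ 3.104e+00, -4.490e-01,  3.000e-03]), 'contact_force': array([-0.684, -7.385,  1.369]), 'wrist_torque': array([-1.124,  0.273,  0.068]), 'grip_force': np.float64(24.826), 'opening': np.float64(0.012)}
```

Emit:
{"fn": "drive_tool", "kwargs": {
  "rows": [
    [[0, 0, 0], 0],
    [[0, 0, 0], 0],
    [[0, 0, 0], 0]
  ]
}}

```text
t: 7.05
tool_pos: [0.5155, -0.1712, 0.1364]
tool_rot: [3.105, -0.443, 0.003]
contact_force: [-1.6, -6.7, 1.0]
opening: 0.0127
grip_force: 24.9
```

Emit:
{"fn": "drive_tool", "kwargs": {
  "rows": [
    [[0, 0, 0], 0],
    [[0, 0, 0], 0],
    [[0, 0, 0], 0],
    [[0, 0, 0], 0],
    [[0, 0, 0], 0],
    [[0, 0, 0], 0]
  ],
  "jaw": 0
}}

```text
t: 7.65
tool_pos: [0.5152, -0.1691, 0.1358]
tool_rot: [-3.11, 0.445, 0.0]
contact_force: [0.7, -0.5, -0.5]
opening: 0.0854
grip_force: 0.0
```

Emit:
{"fn": "drive_tool", "kwargs": {
  "rows": [
    [[0, 0, -0.02], 0],
    [[0, 0, -0.04], 0],
    [[-0.03, 0.01, -0.04], 0],
    [[-0.04, 0.02, -0.01], 0],
    [[-0.04, 0.03, 0], 0],
    [[0, 0, 0], 0],
    [[0, 0, 0], 0]
  ]
}}

```text
t: 8.35
tool_pos: [0.3928, -0.1963, 0.2453]
tool_rot: [3.109, -0.448, 0.002]
contact_force: [0.1, -0.2, -0.0]
opening: 0.0852
grip_force: 0.0
```

Run:
```python
from h import *
print(ctrl.get_obs()['tool_pos'])
d=get('wrist'); np.savez('w3.npz',**d); im=d['image']
k=proj(d,[.527,-.2607,.06]); s=proj(d,[.515,-.170,.07]); print(k,s)
def crop(u,v,f,w=400,hh=300):
    a,b=int(w/f/2),int(hh/f/2); x=int(np.clip(u-a,0,560-2*a)); y=int(np.clip(v-b,0,420-2*b)); print(x,y); return cv2.resize(im[y:y+2*b,x:x+2*a],(w,hh),interpolation=cv2.INTER_CUBIC)
cv2.imwrite('pics/w3.png',np.hstack([crop(*k,5),crop(*s,2.5)]))
```

```text
[ 0.3928273  -0.19625862  0.24533394]
(np.float64(316.78269229498426), np.float64(-5.912082317572697)) (np.float64(194.62129574413117), np.float64(50.274196534272704))
276 0
114 0
```

View pics/w3.png

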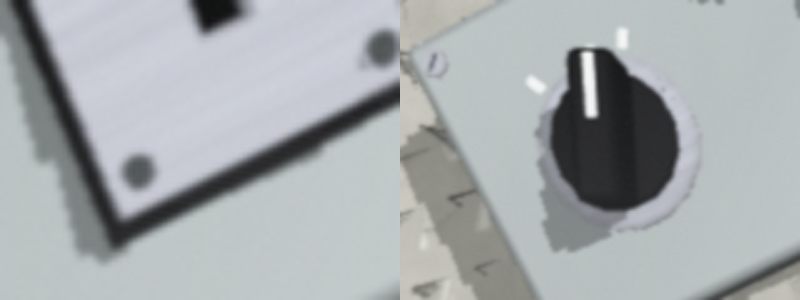

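The left crop shows the keyhole now black, with no red, so the shutter is drawn clear. The right crop shows the selector bar standing at its second position. Next I'll centre the keyhole in view.

Emit:
{"fn": "drive_tool", "kwargs": {
  "rows": [
    [[0.04, 0.01, 0], 0],
    [[0.045, 0.01, 0], 0],
    [[0, 0, 0], -0.14],
    [[0, 0, 0], -0.14],
    [[0, 0, 0], -0.14],
    [[0, 0, 0], 0],
    [[0, 0, 0], 0]
  ]
}}

```text
t: 9.1
tool_pos: [0.4702, -0.2386, 0.2447]
tool_rot: [-3.134, -0.211, 0.001]
contact_force: [-0.4, 0.6, -0.2]
opening: 0.0852
grip_force: 0.0
```

```bash
cat > kh.py <<'E'
from h import *
from scipy.spatial.transform import Rotation as Ro
def slot(d,guess,verbose=1):
    im=d['image']; g=cv2.cvtColor(im,cv2.COLOR_BGR2GRAY); u,v=proj(d,guess); s=18; x,y=int(u)-s,int(v)-s
    c=cv2.resize(g[y:y+2*s,x:x+2*s],None,fx=8,fy=8,interpolation=cv2.INTER_CUBIC); m=(c<90).astype(np.uint8)
    n,l,st,ce=cv2.connectedComponentsWithStats(m); ctr=8*s
    ok=[i for i in range(1,n) if st[i,4]>1500 and st[i,0]>0 and st[i,1]>0 and st[i,0]+st[i,2]<16*s and st[i,1]+st[i,3]<16*s]
    i=min(ok,key=lambda i:np.hypot(*(ce[i]-ctr)))
    r=cv2.minAreaRect(np.argwhere(l==i)[:,::-1].astype(np.float32)); f=lambda p:ray(d,x+(p[0]+.5)/8-.5,y+(p[1]+.5)/8-.5,.06)
    P=np.array([f(p) for p in cv2.boxPoints(r)]); e=[P[1]-P[0],P[2]-P[1]]; e.sort(key=np.linalg.norm)
    return P.mean(0),np.linalg.norm(e[1]),np.linalg.norm(e[0]),np.arctan(e[1][1]/e[1][0]),c
E
python3 - <<'E'
from kh import *
o=ctrl.get_obs(); R=Ro.from_rotvec(o['tool_rot']).as_matrix(); print(o['tool_pos'],np.arctan2(R[1,0],R[0,0]))
d=get('wrist'); np.savez('w4.npz',**d); print(proj(d,[.527,-.2607,.06]))
r=slot(d,[.527,-.2607,.06]); print(r[:4])
u,v=map(int,proj(d,[.527,-.2607,.06])); cv2.imwrite('pics/w4.png',cv2.resize(d['image'][v-45:v+45,u-60:u+60],(800,600),interpolation=cv2.INTER_CUBIC)); print(u-60,v-45)
E
```

```text
[ 0.47019148 -0.23861139  0.24472376] 0.1341396266143347
(np.float64(320.6752966866593), np.float64(134.03333456938037))
(array([ 0.52699482, -0.26075811,  0.06      ]), np.float64(0.011948663692025305), np.float64(0.0059209650582371905), np.float64(0.16967538714680197))
260 89
```

View pics/w4.png

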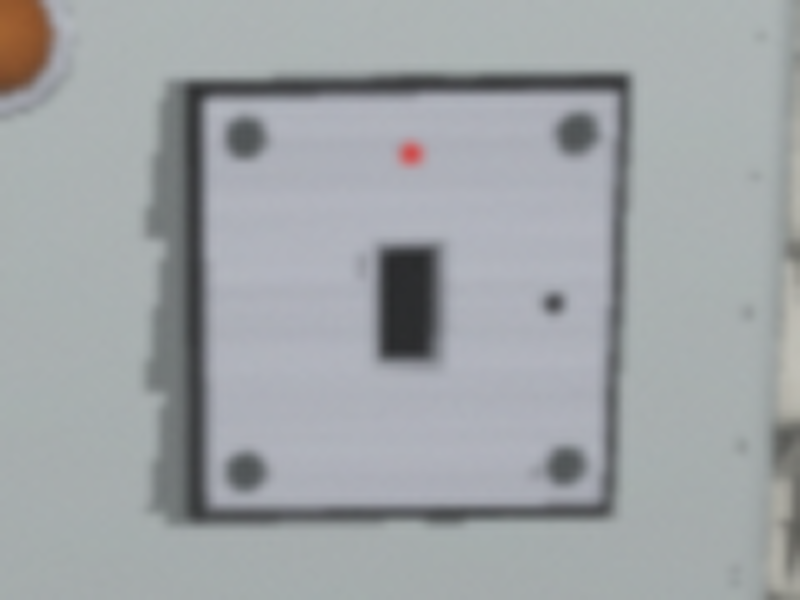

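The crop shows the plate square, with the slot centred at (408,302) in the crop and clear of the shutter. The measured keyhole is (0.527, -0.261) with yaw about 0.15. On to the key stand.

Emit:
{"fn": "drive_tool", "kwargs": {
  "rows": [
    [[0.009, -0.04, 0], 0],
    [[0.009, -0.04, 0], 0],
    [[0.009, -0.04, 0], 0],
    [[0.009, -0.04, 0], 0],
    [[0.009, -0.04, 0], 0],
    [[0.009, -0.04, 0], 0],
    [[0.009, -0.04, 0], 0],
    [[0.009, -0.04, 0], 0]
  ]
}}

```text
t: 9.95
tool_pos: [0.4974, 0.0898, 0.2455]
tool_rot: [3.134, 0.211, 0.002]
contact_force: [0.2, -0.4, 0.3]
opening: 0.0853
grip_force: 0.0
```

Emit:
{"fn": "drive_tool", "kwargs": {
  "rows": [
    [[0, 0, 0], -0.144],
    [[0, 0, 0], -0.144],
    [[0, 0, 0], -0.144],
    [[0, 0, 0], -0.144],
    [[0, 0, 0], -0.144],
    [[0, 0, 0], -0.144],
    [[0, 0, 0], -0.144],
    [[0, 0, 0], -0.144],
    [[0, 0, 0], -0.144],
    [[0, 0, 0], -0.144]
  ]
}}

```text
t: 10.95
tool_pos: [0.4975, 0.088, 0.2453]
tool_rot: [2.211, 2.232, 0.001]
contact_force: [0.2, -0.5, 0.8]
opening: 0.0854
grip_force: 0.0
```

Run:
```python
from kh import *
o=ctrl.get_obs(); R=Ro.from_rotvec(o['tool_rot']).as_matrix(); print(o['t'],o['tool_pos'],np.arctan2(R[1,0],R[0,0]))
d=dict(np.load('w4.npz')); P=[ray(d,260+x/6.667,89+y/6.667,.06)[:2] for x,y in((245,136),(577,132),(566,465),(245,471))]
print(np.mean(P,0),[np.arctan2(*(P[i]-P[j])[::-1]) for i,j in((0,3),(1,2))],[np.arctan2(-(P[i]-P[j])[0],(P[i]-P[j])[1]) for i,j in((0,1),(3,2))])
d=get('wrist'); np.savez('w5.npz',**d); cv2.imwrite('pics/w5.png',d['image'])
print(proj(d,[.502,.123,.08]))
```

```text
10.95 [0.49747516 0.08801802 0.24526551] 1.580007130201376
[ 0.52661279 -0.26118028] [np.float64(0.14739364348582065), np.float64(0.15271650860356298)] [np.float64(0.1457238909050904), np.float64(0.15304046596999285)]
(np.float64(286.6405439737504), np.float64(162.96677702603768))
```

View pics/w5.png

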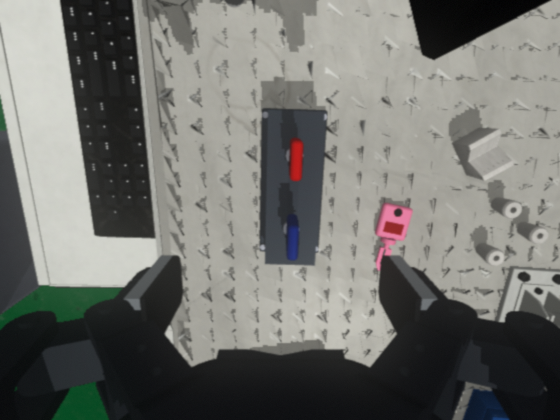

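w5 shows the stand at (293,187) with the red bow at (296,160), the blue at (292,237), the pink decoy at (393,225) and the hood corner at (430,55).

Run:
```python
from kh import *
d=dict(np.load('w5.npz')); h=cv2.cvtColor(d['image'],cv2.COLOR_BGR2HSV)
def comp(m,roi):
    k=np.zeros_like(m);x0,y0,x1,y1=roi;k[y0:y1,x0:x1]=m[y0:y1,x0:x1]; n,l,st,ce=cv2.connectedComponentsWithStats(k);i=1+np.argmax(st[1:,4]);return np.argwhere(l==i)[:,::-1].astype(np.float32),st[i]
rd=cv2.inRange(h,(0,130,50),(8,255,255))|cv2.inRange(h,(172,130,50),(180,255,255))
R,sr=comp(rd,(275,125,320,195)); B,sb=comp(cv2.inRange(h,(108,120,40),(130,255,255)),(275,205,320,268))
for n,P in(('r',R),('b',B)):
    r=cv2.minAreaRect(P); print(n,r, P.min(0),P.max(0))
    for z in(.077,.083): 
        q=np.array([ray(d,*p,z) for p in cv2.boxPoints(r)]); print(z,q.mean(0).round(4),np.linalg.norm(q[1]-q[0]).round(4),np.linalg.norm(q[2]-q[1]).round(4), np.round([np.arctan2(*(q[1]-q[0])[1::-1]),np.arctan2(*(q[2]-q[1])[1::-1])],3))
# stand top corners
dk=cv2.inRange(h,(0,0,0),(180,255,110)); S,ss=comp(dk,(255,90,340,275)); print('stand',ss,cv2.minAreaRect(S))
v=h[...,2]; print(v[105:120,280],v[255:275,280],'row200',v[200,255:335])
u,w=map(int,(296,160)); cv2.imwrite('pics/w5c.png',cv2.resize(d['image'][95:280,225:365],None,fx=3.2,fy=3.2,interpolation=cv2.INTER_CUBIC))
```

```text
r ((295.7575378417969, 159.0465850830078), (12.769022941589355, 42.156280517578125), 2.12109637260437) [289. 138.] [302. 180.]
0.077 [0.5086 0.1252 0.077 ] 0.0304 0.0091 [ 1.55  -0.027]
0.083 [0.5083 0.126  0.083 ] 0.0296 0.0088 [ 1.55  -0.027]
b ((292.6970520019531, 237.5598602294922), (10.436962127685547, 43.19603729248047), 2.8624050617218018) [287. 216.] [298. 259.]
0.077 [0.5075 0.0649 0.077 ] 0.0353 0.0079 [ 1.539 -0.043]
0.083 [0.5073 0.0671 0.083 ] 0.0345 0.0077 [ 1.539 -0.043]
stand [ 259   90   76  175 9273] ((296.5394287109375, 176.87112426757812), (74.32060241699219, 174.2849578857422), 1.0609116554260254)
[105 110 109  88  63  63  68  69  70  69  70  69  70  68  68] [ 79  81  80  80  81  80  81  81  90 123 166 169 149 140 130 123 126 129
 134 139] row200 [114 117 134 154 135  86  58  54  51  53  57  65  73  73  73  73  73  73
  73  71  73  73  71  66  56  52  50  50  49  50  49  49  48  47  48  47
  49  57  66  69  71  70  71  72  74  74  73  74  73  74  74  74  74  74
  75  75  74  75  74  75  76  76  76  76  75  78 110 153 166 168 169 169
 166 150 124 111 105 103 116 146]
```

View pics/w5c.png

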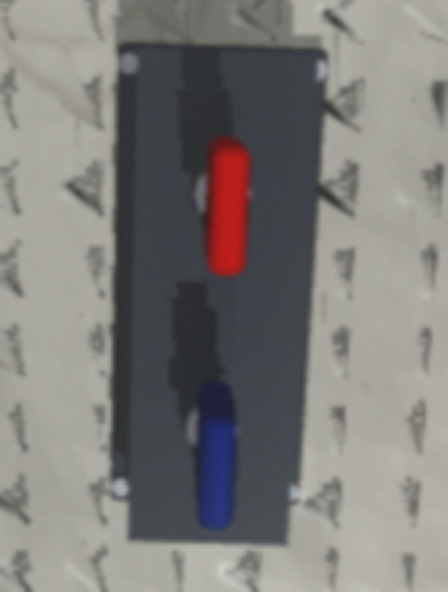

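The crop shows the red bow's top face at (229,207) and the blue's at (216,470). The red key is upright and aligned within 2 degrees of the world y axis.

Emit:
{"fn": "drive_tool", "kwargs": {
  "rows": [
    [[0.02, 0.006, 0], 0.03],
    [[0.017, 0.006, 0], 0],
    [[0, 0, 0.04], 0],
    [[0, 0, 0.04], 0],
    [[0, 0, 0.025], 0],
    [[0, 0, 0.013], 0],
    [[0, 0, 0], 0],
    [[0, 0, 0], 0]
  ]
}}

```text
t: 11.8
tool_pos: [0.5106, 0.1248, 0.1284]
tool_rot: [2.249, 2.191, 0.002]
contact_force: [0.9, 0.1, 0.3]
opening: 0.0854
grip_force: 0.0
```

Emit:
{"fn": "drive_tool", "kwargs": {
  "rows": [
    [[0, 0, 0], 0],
    [[0, 0, 0], 0],
    [[0, 0, 0], 0],
    [[0, 0, 0], 0],
    [[0, 0, 0], 0],
    [[0, 0, 0], 0],
    [[0, 0, 0], 0],
    [[0, 0, 0], 0]
  ],
  "jaw": 1,
  "grip_force": 50
}}

```text
t: 12.6
tool_pos: [0.5097, 0.1247, 0.1273]
tool_rot: [-2.249, -2.193, 0.0]
contact_force: [-1.2, -0.8, 2.9]
opening: 0.0081
grip_force: 52.6
```

Emit:
{"fn": "drive_tool", "kwargs": {
  "rows": [
    [[0, 0, -0.01], 0],
    [[0, 0, -0.015], 0],
    [[0, 0, -0.02], 0],
    [[0, 0, -0.025], 0],
    [[0, 0, -0.025], 0],
    [[0, 0, -0.02], 0],
    [[0, 0, 0], 0],
    [[0, 0, 0], 0]
  ]
}}

```text
t: 13.4
tool_pos: [0.5099, 0.1247, 0.2429]
tool_rot: [2.248, 2.193, 0.002]
contact_force: [-0.4, -0.5, -1.7]
opening: 0.008
grip_force: 52.2
```

Run:
```python
from kh import *
o=ctrl.get_obs(); R=Ro.from_rotvec(o['tool_rot']).as_matrix(); print(o['t'],o['tool_pos'],np.arctan2(R[1,0],R[0,0]),R[:,2],o['contact_force'],o['opening'])
d=get('wrist'); np.savez('w6.npz',**d)
p=o['tool_pos']
for k in(.09,.1,.11,.12): print(k,proj(d,p+R[:,2]*k))
cv2.imwrite('pics/w6.png',cv2.resize(d['image'][190:420,180:380],None,fx=2.6,fy=2.6))
```

```text
13.4 [0.50991028 0.12468188 0.24288996] 1.545795774121336 [ 1.67528927e-03  1.45358451e-04 -9.99998586e-01] [-0.39545326 -0.49219577 -1.67950995] 0.007996709727029346
0.09 (np.float64(279.8123763194749), np.float64(249.51320871739335))
0.1 (np.float64(279.8481124380687), np.float64(242.43309604355932))
0.11 (np.float64(279.88023557310345), np.float64(236.06879503857172))
0.12 (np.float64(279.9092672779579), np.float64(230.31697448363457))
```

View pics/w6.png

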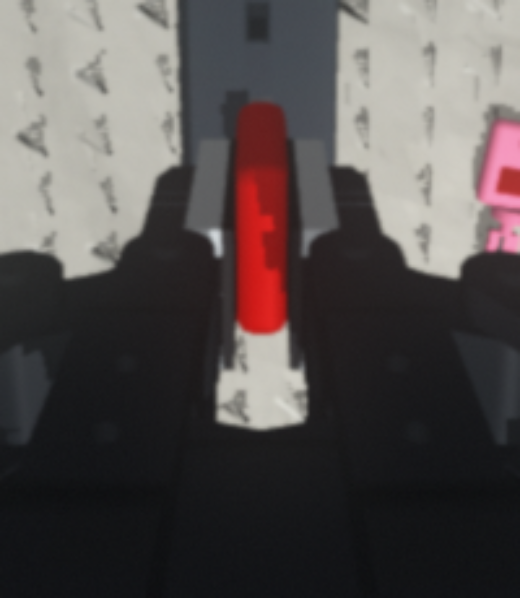

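w6 shows the red bow held squarely between the pads; it hides the blade, and its ends are at crop rows 165 and 332. I'll check where the bow sits along the tool's x.

Run:
```python
from kh import *
d=dict(np.load('w6.npz')); o=ctrl.get_obs(); R=Ro.from_rotvec(o['tool_rot']).as_matrix(); p=o['tool_pos']
h=cv2.cvtColor(d['image'],cv2.COLOR_BGR2HSV); col=h[200:330,281]; 
print([(200+i,*c) for i,c in enumerate(d['image'][200:330,281].tolist())if i in range(25,60) or i>110])
for z in(.043,.046,.050,.078,.084): print(z,[np.round(proj(d,p+R@np.array([x,0,z])),1)[1] for x in(-.015,-.013,0,.013,.015)])
```

```text
[(225, 81, 75, 71), (226, 83, 76, 73), (227, 82, 78, 78), (228, 76, 73, 83), (229, 54, 53, 91), (230, 36, 37, 99), (231, 32, 32, 102), (232, 32, 33, 103), (233, 31, 32, 101), (234, 31, 32, 102), (235, 32, 34, 104), (236, 31, 31, 102), (237, 32, 33, 104), (238, 31, 32, 104), (239, 30, 31, 103), (240, 30, 31, 103), (241, 31, 32, 104), (242, 29, 30, 104), (243, 32, 32, 105), (244, 30, 30, 105), (245, 30, 30, 104), (246, 30, 31, 106), (247, 30, 32, 105), (248, 30, 31, 105), (249, 29, 30, 106), (250, 29, 30, 104), (251, 30, 31, 106), (252, 30, 31, 109), (253, 29, 30, 115), (254, 30, 31, 125), (255, 29, 30, 133), (256, 29, 30, 140), (257, 28, 30, 143), (258, 28, 29, 143), (259, 29, 30, 144), (311, 30, 32, 218), (312, 32, 34, 219), (313, 32, 33, 219), (314, 30, 32, 218), (315, 29, 32, 215), (316, 28, 31, 205), (317, 44, 47, 194), (318, 104, 110, 190), (319, 170, 179, 196), (320, 187, 196, 199), (321, 187, 197, 200), (322, 188, 197, 200), (323, 187, 197, 199), (324, 188, 197, 200), (325, 187, 196, 199), (326, 186, 196, 197), (327, 185, 195, 197), (328, 187, 195, 198), (329, 189, 198, 200)]
0.043 [np.float64(329.2), np.float64(324.9), np.float64(295.7), np.float64(264.9), np.float64(260.0)]
0.046 [np.float64(324.6), np.float64(320.4), np.float64(291.7), np.float64(261.5), np.float64(256.7)]
0.05 [np.float64(318.8), np.float64(314.6), np.float64(286.7), np.float64(257.2), np.float64(252.6)]
0.078 [np.float64(285.8), np.float64(282.2), np.float64(258.2), np.float64(233.2), np.float64(229.2)]
0.084 [np.float64(280.0), np.float64(276.5), np.float64(253.3), np.float64(229.1), np.float64(225.2)]
```

Emit:
{"fn": "drive_tool", "kwargs": {
  "rows": [
    [[-0.0385, 0.0027, 0], 0],
    [[-0.0385, 0.0027, 0], 0],
    [[-0.0385, 0.0027, 0], 0],
    [[-0.0385, 0.0027, 0], 0],
    [[-0.0385, 0.0027, 0], 0],
    [[-0.0385, 0.0027, 0], 0],
    [[-0.0385, 0.0027, 0], 0],
    [[-0.0385, 0.0027, 0], 0],
    [[-0.0385, 0.0027, 0], 0],
    [[-0.0385, 0.0027, 0], 0]
  ]
}}

```text
t: 14.45
tool_pos: [0.5262, -0.262, 0.2399]
tool_rot: [-2.247, -2.191, 0.001]
contact_force: [0.9, -0.0, -0.3]
opening: 0.008
grip_force: 52.1
```

Emit:
{"fn": "drive_tool", "kwargs": {
  "rows": [
    [[0, 0, 0], 0.14],
    [[0, 0, 0], 0.14],
    [[0, 0, 0], 0.14],
    [[0, 0, 0], 0.14],
    [[0, 0, 0], 0.14],
    [[0, 0, 0], 0.14],
    [[0, 0, 0], 0.14],
    [[0, 0, 0], 0.14],
    [[0, 0, 0], 0.14],
    [[0, 0, 0], 0.136]
  ]
}}

```text
t: 15.45
tool_pos: [0.5263, -0.2604, 0.2398]
tool_rot: [-3.131, -0.226, 0.005]
contact_force: [-1.5, -0.4, 0.3]
opening: 0.0079
grip_force: 52.2
```

Emit:
{"fn": "drive_tool", "kwargs": {
  "rows": [
    [[0, 0, 0], 0],
    [[0, 0, 0], 0],
    [[0, 0, 0], 0],
    [[0, 0, 0], 0]
  ]
}}

```text
t: 15.85
tool_pos: [0.527, -0.2608, 0.2418]
tool_rot: [-3.132, -0.237, 0.001]
contact_force: [0.6, 0.1, -0.8]
opening: 0.0082
grip_force: 52.2
```

```bash
cat > st.py <<'E'
from kh import *
def st():
    o=ctrl.get_obs(); R=Ro.from_rotvec(o['tool_rot']).as_matrix(); y=np.arctan2(R[1,0],R[0,0]); p=o['tool_pos']
    e=np.array([.527,-.2613])-p[:2]; c,s=np.cos(y),np.sin(y)
    print('t',o['t'],'pos',p.round(4),'yaw',round(y,4),'zaxis',R[:,2].round(4),'to hole in tool xy',round(e@[c,s],4),round(e@[s,-c],4),'F',o['contact_force'].round(1),'F tool xy',round(o['contact_force'][:2]@[c,s],1),round(o['contact_force'][:2]@[s,-c],1),'tq',o['wrist_torque'].round(2),o['opening'].round(4))
if __name__=='__main__': st()
E
python3 st.py
```

```text
Traceback (most recent call last):
  File "st.py", line 6, in <module>
    if __name__=='__main__': st()
                             ~~^^
  File "st.py", line 5, in st
    print('t',o['t'],'pos',p.round(4),'yaw',round(y,4),'zaxis',R[:,2].round(4),'to hole in tool xy',round(e@[c,s],4),round(e@[s,-c],4),'F',o['contact_force'].round(1),'F tool xy',round(o['contact_force'][:2]@[c,s],1),round(o['contact_force'][:2]@[s,-c],1),'tq',o['wrist_torque'].round(2),o['opening'].round(4))
                                                                                                                                                                                                                                                                                                ^^^^^^^^^^^^^^^^^^
AttributeError: 'float' object has no attribute 'round'
```

Emit:
{"fn": "drive_tool", "kwargs": {
  "rows": [
    [[0, 0.0004, 0.02], 0],
    [[0, 0, 0.02], 0],
    [[0, 0, 0.012], 0],
    [[0, 0, 0.005], 0],
    [[0, 0, 0], 0],
    [[0, 0, 0], 0]
  ]
}}

```text
t: 16.45
tool_pos: [0.5276, -0.2615, 0.186]
tool_rot: [3.132, 0.235, 0.002]
contact_force: [0.1, -0.6, -0.4]
opening: 0.008
grip_force: 52.2
```

```bash
sed -i "s/o\['opening'\].round(4)/round(o['opening'],4)/" st.py; python3 st.py
python3 - <<'E'
from h import *
d=get('scene'); u,v=map(int,proj(d,[.527,-.2613,.08])); print(u-40,v-35,proj(d,[.527,-.2613,.06]))
cv2.imwrite('pics/s7.png',cv2.resize(d['image'][v-35:v+25,u-40:u+40],(800,600),interpolation=cv2.INTER_CUBIC))
E
```

```text
t 16.45 pos [ 0.5276 -0.2615  0.186 ] yaw 0.15 zaxis [ 1.2e-03 -7.0e-04 -1.0e+00] to hole in tool xy -0.0006 -0.0003 F [ 0.1 -0.6 -0.4] F tool xy -0.0 0.6 tq [0.   0.01 0.05] 0.008
354 284 (np.float64(393.0861611049322), np.float64(327.06141344986963))
```

View pics/s7.png

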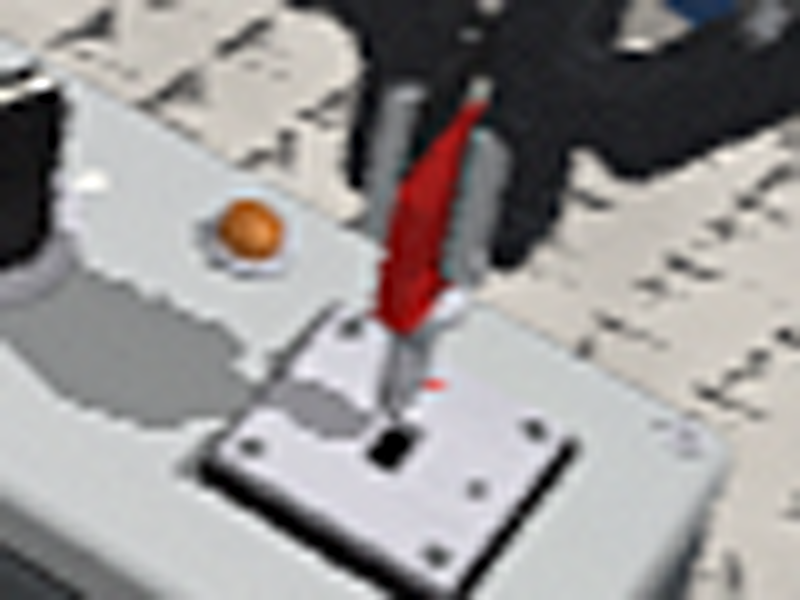

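The scene crop shows the blade tip at (400,410), about 8 mm above the slot at (392,448) and nearly in line with it.

Emit:
{"fn": "drive_tool", "kwargs": {
  "rows": [
    [[-0.0007, -0.0003, 0.003], 0],
    [[0, 0, 0.002], 0],
    [[0, 0, 0.0015], 0],
    [[0, 0, 0.0015], 0],
    [[0, 0, 0.0015], 0],
    [[0, 0, 0.0015], 0],
    [[0, 0, 0], 0],
    [[0, 0, 0], 0]
  ]
}}

```text
t: 17.3
tool_pos: [0.5264, -0.2611, 0.1741]
tool_rot: [-3.133, -0.235, 0.0]
contact_force: [-0.1, -0.3, -0.3]
opening: 0.0076
grip_force: 52.2
```

```bash
python3 st.py
```

```text
t 17.3 pos [ 0.5264 -0.2611  0.1741] yaw 0.1499 zaxis [-1.e-04  0.e+00 -1.e+00] to hole in tool xy 0.0005 0.0003 F [-0.1 -0.3 -0.3] F tool xy -0.1 0.2 tq [-0.07  0.04 -0.01] 0.0076
```

Emit:
{"fn": "drive_tool", "kwargs": {
  "rows": [
    [[0.0003, 0.0001, 0.001], 0],
    [[0, 0, 0.001], 0],
    [[0, 0, 0.001], 0],
    [[0, 0, 0.001], 0],
    [[0, 0, 0.001], 0],
    [[0, 0, 0.001], 0],
    [[0, 0, 0], 0],
    [[0, 0, 0], 0]
  ]
}}

```text
t: 18.1
tool_pos: [0.527, -0.2612, 0.1683]
tool_rot: [3.132, 0.235, 0.002]
contact_force: [2.3, 0.4, -1.1]
opening: 0.008
grip_force: 52.2
```

```bash
python3 st.py
```

```text
t 18.1 pos [ 0.527  -0.2612  0.1683] yaw 0.1498 zaxis [ 1.e-03 -3.e-04 -1.e+00] to hole in tool xy -0.0001 0.0001 F [ 2.3  0.4 -1.1] F tool xy 2.3 -0.1 tq [ 0.03 -0.56  0.03] 0.008
```

Emit:
{"fn": "drive_tool", "kwargs": {
  "rows": [
    [[0.0005, 0, 0.001], 0],
    [[0, 0, 0.001], 0],
    [[0, 0, 0.001], 0],
    [[0, 0, 0.001], 0],
    [[0, 0, 0.001], 0],
    [[0, 0, 0.001], 0],
    [[0, 0, 0], 0]
  ]
}}

```text
t: 18.8
tool_pos: [0.5273, -0.2612, 0.162]
tool_rot: [3.132, 0.235, 0.0]
contact_force: [2.6, -0.7, -1.0]
opening: 0.0077
grip_force: 52.3
```

```bash
python3 st.py
```

```text
t 18.8 pos [ 0.5273 -0.2612  0.162 ] yaw 0.1498 zaxis [ 2.e-04 -3.e-04 -1.e+00] to hole in tool xy -0.0003 0.0001 F [ 2.6 -0.7 -1. ] F tool xy 2.5 1.1 tq [-0.15 -0.56  0.01] 0.0077
```

Emit:
{"fn": "drive_tool", "kwargs": {
  "rows": [
    [[0.0012, 0, 0.0007], 0],
    [[-0.001, 0, 0.0007], 0],
    [[-0.001, 0, 0.0007], 0],
    [[0.001, 0, 0.0007], 0],
    [[0.001, 0, 0.0007], 0],
    [[-0.001, 0, 0.0007], 0],
    [[-0.001, 0, 0.0007], 0],
    [[0.001, 0, 0.0007], 0],
    [[0.0005, 0, 0], 0],
    [[0, 0, 0], 0]
  ]
}}

```text
t: 19.8
tool_pos: [0.5279, -0.2614, 0.1585]
tool_rot: [3.132, 0.236, -0.002]
contact_force: [-4.2, 0.9, 12.8]
opening: 0.0077
grip_force: 54.0
```

```bash
python3 st.py
```

```text
t 19.8 pos [ 0.5279 -0.2614  0.1585] yaw 0.1501 zaxis [-1.4e-03 -8.0e-04 -1.0e+00] to hole in tool xy -0.0008 -0.0002 F [-4.2  0.9 12.8] F tool xy -4.1 -1.5 tq [ 0.17  0.72 -0.04] 0.0077
```

Emit:
{"fn": "drive_tool", "kwargs": {
  "rows": [
    [[-0.0015, 0, 0.0005], 0],
    [[-0.001, 0, 0.0005], 0],
    [[0.001, 0, 0.0005], 0],
    [[0.001, 0, 0.0005], 0],
    [[-0.001, 0, 0.0005], 0],
    [[-0.001, 0, 0.0005], 0],
    [[0.001, 0, 0.0005], 0],
    [[0.001, 0, 0.0005], 0],
    [[-0.001, 0, 0], 0],
    [[0, 0, 0], 0]
  ]
}}

```text
t: 20.8
tool_pos: [0.5273, -0.2617, 0.1538]
tool_rot: [3.131, 0.235, 0.004]
contact_force: [3.7, -1.0, 5.0]
opening: 0.008
grip_force: 53.0
```

```bash
python3 st.py
```

```text
t 20.8 pos [ 0.5273 -0.2617  0.1538] yaw 0.1497 zaxis [ 0.0028 -0.0017 -1.    ] to hole in tool xy -0.0003 -0.0004 F [ 3.7 -1.   5. ] F tool xy 3.5 1.5 tq [-0.19 -0.68 -0.01] 0.008
```

Emit:
{"fn": "drive_tool", "kwargs": {
  "rows": [
    [[0.0015, 0, 0.0006], 0],
    [[-0.001, 0, 0.0006], 0],
    [[-0.001, 0, 0.0006], 0],
    [[0.001, 0, 0.0006], 0],
    [[0.001, 0, 0.0006], 0],
    [[-0.001, 0, 0.0006], 0],
    [[-0.001, 0, 0.0006], 0],
    [[0.001, 0, 0.0006], 0],
    [[0, 0, 0], 0],
    [[0, 0, 0], 0]
  ]
}}

```text
t: 21.8
tool_pos: [0.5275, -0.2612, 0.1492]
tool_rot: [3.132, 0.235, 0.002]
contact_force: [-0.3, 1.4, 9.7]
opening: 0.0075
grip_force: 53.7
```

```bash
python3 st.py
```

```text
t 21.8 pos [ 0.5275 -0.2612  0.1492] yaw 0.1499 zaxis [ 1.1e-03 -2.0e-04 -1.0e+00] to hole in tool xy -0.0005 -0.0 F [-0.3  1.4  9.7] F tool xy -0.1 -1.4 tq [ 0.29 -0.23  0.04] 0.0075
```

Emit:
{"fn": "drive_tool", "kwargs": {
  "rows": [
    [[0.001, 0, 0.0005], 0],
    [[-0.001, 0, 0.0005], 0],
    [[-0.001, 0, 0.0005], 0],
    [[0.001, 0, 0.0005], 0],
    [[0.001, 0, 0.0005], 0],
    [[-0.001, 0, 0.0005], 0],
    [[-0.001, 0, 0.0005], 0],
    [[0.001, 0, 0.0005], 0],
    [[0, 0, 0], 0],
    [[0, 0, 0], 0]
  ]
}}

```text
t: 22.8
tool_pos: [0.528, -0.2614, 0.1489]
tool_rot: [3.133, 0.236, 0.001]
contact_force: [-6.6, 6.1, 27.0]
opening: 0.0075
grip_force: 56.2
```

```bash
python3 st.py
```

```text
t 22.8 pos [ 0.528  -0.2614  0.1489] yaw 0.1502 zaxis [ 5.e-04 -1.e-04 -1.e+00] to hole in tool xy -0.0009 -0.0002 F [-6.6  6.1 27. ] F tool xy -5.6 -7.1 tq [ 1.13  1.25 -0.02] 0.0075
```

Emit:
{"fn": "drive_tool", "kwargs": {
  "rows": [
    [[-0.0006, -0.0004, -0.001], 0],
    [[0, 0, -0.001], 0],
    [[0, 0, 0], 0],
    [[0, 0, 0], 0]
  ],
  "grip_force": 80
}}

```text
t: 23.2
tool_pos: [0.5277, -0.2613, 0.1492]
tool_rot: [3.131, 0.235, 0.005]
contact_force: [-0.8, 2.2, 16.7]
opening: 0.0074
grip_force: 78.9
```

```bash
python3 st.py
```

```text
t 23.2 pos [ 0.5277 -0.2613  0.1492] yaw 0.1499 zaxis [ 0.0031 -0.0013 -1.    ] to hole in tool xy -0.0007 -0.0001 F [-0.8  2.2 16.7] F tool xy -0.5 -2.3 tq [0.55 0.1  0.03] 0.0074
```

Emit:
{"fn": "drive_tool", "kwargs": {
  "rows": [
    [[0, 0, 0], 0.05],
    [[0, 0, 0], 0.08],
    [[0, 0, 0], 0.08],
    [[0, 0, 0], 0.08],
    [[0, 0, 0], 0.08],
    [[0, 0, 0], 0.08]
  ]
}}

```text
t: 23.8
tool_pos: [0.5276, -0.2619, 0.1492]
tool_rot: [3.103, -0.474, 0.006]
contact_force: [-0.7, 0.1, 15.8]
opening: 0.0074
grip_force: 78.9
```

```bash
python3 st.py
```

```text
t 23.8 pos [ 0.5276 -0.2619  0.1492] yaw -0.303 zaxis [ 0.0031 -0.003  -1.    ] to hole in tool xy -0.0008 -0.0004 F [-0.7  0.1 15.8] F tool xy -0.7 0.1 tq [-0.01  0.1   0.05] 0.0074
```

Emit:
{"fn": "drive_tool", "kwargs": {
  "rows": [
    [[0, 0, 0], 0.1],
    [[0, 0, 0], 0.1],
    [[0, 0, 0], 0.1],
    [[0, 0, 0], 0.1],
    [[0, 0, 0], 0.1],
    [[0, 0, 0], 0.1],
    [[0, 0, 0], 0.1],
    [[0, 0, 0], 0.1],
    [[0, 0, 0], 0.1]
  ]
}}

```text
t: 24.7
tool_pos: [0.527, -0.2626, 0.1492]
tool_rot: [2.587, -1.777, 0.006]
contact_force: [-3.7, -1.4, 17.6]
opening: 0.0077
grip_force: 79.0
```

```bash
python3 st.py
```

```text
t 24.7 pos [ 0.527  -0.2626  0.1492] yaw -1.2035 zaxis [ 0.0012 -0.0046 -1.    ] to hole in tool xy -0.0012 -0.0005 F [-3.7 -1.4 17.6] F tool xy -0.0 4.0 tq [-0.4   0.65  0.17] 0.0077
```

Emit:
{"fn": "drive_tool", "kwargs": {
  "rows": [
    [[0, 0, 0], 0.08],
    [[0, 0, 0], 0.07],
    [[0, 0, 0], 0.06],
    [[0, 0, 0], 0.05],
    [[0, 0, 0], 0],
    [[0, 0, 0], 0],
    [[0, 0, 0], 0],
    [[0, 0, 0], 0]
  ]
}}

```text
t: 25.5
tool_pos: [0.5268, -0.2627, 0.1492]
tool_rot: [2.339, -2.092, 0.005]
contact_force: [-4.2, -2.3, 17.5]
opening: 0.0073
grip_force: 79.0
```

```bash
python3 st.py
python3 - <<'E'
from h import *
d=get('scene'); u,v=map(int,proj(d,[.527,-.2613,.08]))
cv2.imwrite('pics/s8.png',cv2.resize(d['image'][v-45:v+35,u-70:u+36],(795,600),interpolation=cv2.INTER_CUBIC))
E
```

```text
t 25.5 pos [ 0.5268 -0.2627  0.1492] yaw -1.4595 zaxis [ 5.0e-04 -4.5e-03 -1.0e+00] to hole in tool xy -0.0013 -0.0004 F [-4.2 -2.3 17.5] F tool xy 1.8 4.4 tq [-0.42  0.75  0.14] 0.0073
```

View pics/s8.png

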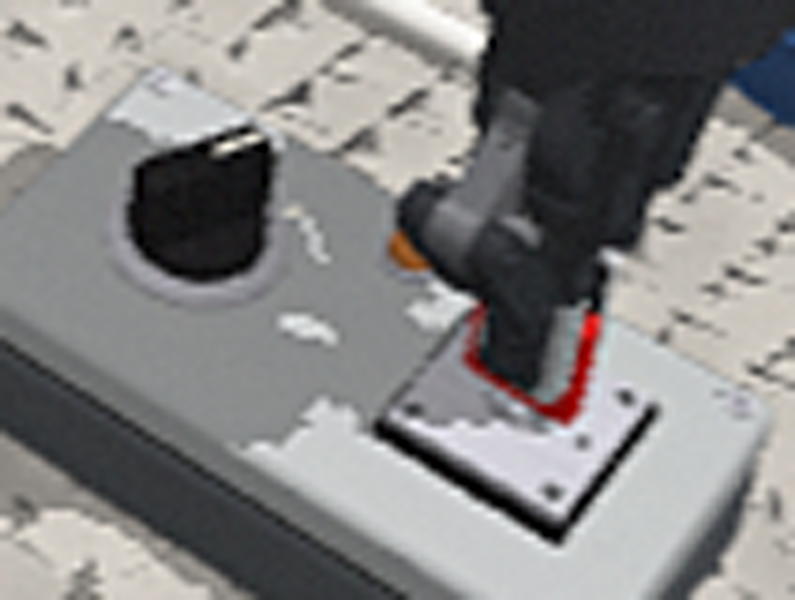

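The scene crop shows the collar flush on the plate at (540,410). The bow has turned across the slot, between the pads, and the selector is at its second position. The tool has turned 1.61 rad against the spring.

Run:
```python
from station import ctrl
print(ctrl.finish_job())
```

```text
the job is handed in; nothing more can be done
None
```

The job is handed in: the selector is clicked over to its second position, and the red key is fully home, turned about 1.6 rad clockwise to its stop and still held there by the fingers. No verdict came back, so these are my own readings, and I touched neither the blue key nor the other things on the bench.

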